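# Slide the freshly glued lamp into the glue-up jig and nip its foot

## Robot

A 7-joint arm with a two-finger parallel gripper is mounted at the origin on the work surface. World frame = base frame: x ahead of the robot, y to its left, z up, the work surface at z = 0. Lengths are in mm, angles in rad, forces in N, time in s.
With the tool pointing down it reaches from about 400 to 850 mm from the base axis. Payload 4.5 kg.
Tool frame: the origin (TCP) lies midway between the tips of the shut fingers; the grasp point (between the pads) lies 19 mm behind it; y points along the fingers, z is the direction in which the jaws open and shut, and the axes are right-handed (so a half turn about y gives the same grasp; the last joint's range is limited). The gripper opens to 88 mm and grips with 3 to 60 N. Pads are 18 mm wide; open, the fingers measure 123 mm over their backs; the gripper's body (75 mm by 187 mm) begins 45 mm behind the grasp point.
Start: joints at [-1.291, 0.689, -0.195, 1.565, 0.157, 0.902, -0.215], TCP at [152.061, 606.243, 238.743] pointing down, gripper open.
Joint ranges: [-3.01, 3.01], [-0.46, 2.08], [-1.47, 1.51], [0.13, 2.56], [-1, 4.14], [0.04, 2.09], [-2.66, 2.66]. Speed limits (rad/s): [2.57, 2.57, 3.14, 3.14, 3.14, 3.14, 3.14].

## Interface

Orientations are given as a unit quaternion [x, y, z, w].
In Python, from rig import ctrl gives the robot as it stands.
- The arm moves only by the tool apply_moves, never from a script. Its argument "deltas" is a list of rows, each a list of 3 entries, a list of its own where there are three numbers: the shift along the tool's x, y, z in units of 0.2 m (1.0 is 0.2 m), then the turn, a rotation vector about the tool's x, y, z in units of 30 degrees (1.0 is 30 degrees), then the opening, from 0 (shut) to 1 (fully open). A call has 1 to 20 rows; each row is the pose to reach, as a shift and turn from the pose measured when the call began, along the tool's axes at that moment; what a row does not reach only later rows make up. A row lasts 1/10 s, in which the tool goes at most 50 mm and 8.59 degrees, less where a joint would pass 70% of its speed; a pose out of reach is approached as far as the arm can. A call with a number of a shift or a turn outside -1 to 1 is refused whole. A call with a gripper value outside its range is refused whole. The fingers move at their own pace and stop on an object; "grip_force" is the grip in N (left out, the last holds). Time passes only in rows, so rows that repeat a pose let the fingers close. It gives the time, the measured TCP pose, the force and the opening at its end, in the units of the state.
- ctrl.get_state(): the state, without advancing time (a new reading comes with each control period).
- ctrl.capture(name): name is "scene" or "top" or "wrist"; returns a dict with "img" (420x560x3 uint8, red, green, blue), "fx", "fy", "cx", "cy" (pixels), "dist" ([k1, k2, p1, p2, k3] as OpenCV has them; the pictures are not rectified), "extrinsics" (4x4, takes a point from world to camera coordinates). Camera axes: x right, y up, looking along -z (the intrinsics and any distortion apply to the point x, -y, -z); pixel columns grow to the right and rows downward; lengths in mm; the calibration is good to about 2 mm. A picture is of the moment at which its call begins. There is no depth.
- ctrl.close_job(): hands the job in, once; it reports no verdict.
Trained networks look in a picture, given as the dict that the camera call returned (one of the last four; its "shot" number tells which), for a name from the list of things; names that differ only in an ending like _2 or _b are one class to them, and where a whole thing is asked for, a point or a joint stands for the part that bears it (a point fixed in the world has none). Each returns a list of dicts, best first, with "score" (0 to 1); they miss things now and then, are a little off and sometimes report something else, mostly with a low value. They report only what shows in the picture. A call takes as long as a camera call.
- ctrl.cut_out(picture, label): "pixels" (420x560 bool, what is visible of it) and "centre" ([column, row] in pixels, amid what is visible of it).
The state is a dict: "t": time; "joint_pos": joint angles; "qd": joint speeds; "joint_torque": joint torques, N m; "tcp_pos": TCP position; "orientation": TCP orientation; "wrist_force": force on the tool from outside, world axes, zero at the start; "ft_torque": the same for the moment, N m; "gripper_width": opening from 0.0 (shut) to 1.0 (fully open).
Only numpy, scipy, OpenCV 4.12 (cv2) and the standard library are available. Lean on these libraries where they do the work, as an engineer would, in place of code of your own. Each camera call takes 0.05 s, during which the arm holds its last target. There are 200 camera calls.

## Task

The wooden lamp has just been glued together and the glue is still wet: slide it along the bench by its square foot only - never touch the column, tip it or lift it - until the foot is pressed gently but firmly home, flush against the long fence of the glue-up jig. Then push the jig's sliding jaw along its bar so that it carries the lamp along the fence into the corner and nips the foot gently but firmly against the end stop; leave it upright there, flush with fence and stop and still held by the jaw, with everything else on the bench undisturbed.

Things in the scene. Friction and masses are not known exactly. Their poses are not given: they have to be found in the camera images.
- lamp: the freshly glued lamp, 285 mm tall, 0.5 to 0.65 kg: dark square foot 80 x 80 x 30 mm, pale column in its middle, white glue bead round the joint. Origin: centre of the foot's underside; z up, x and y along the foot's sides. Stands left of the long fence, between jaw and stop; slides with 2 to 5 N. 6 to 8 N more than it takes to slide seats the foot; over 20 N on it spoils the joint
- column: the lamp's column and top, wet joint, nothing may touch it: column 36 x 36 mm from 30 to 230 mm above the bench, dark cap 60 x 60 mm at 230 to 242 mm, brass lamp holder 36 mm wide up to 285 mm. Origin and axes as the lamp's (moves rigidly with it)
- jig: the glue-up jig screwed to the bench: an L of brown battens, a steel bar with red fittings (36 mm high) behind the long one. Origin: the L's inner corner at bench level. x points into the long fence (to the robot's right, within 0.22 rad), y along it, away from the robot, into the end stop, z up. The lamp's place: foot centre at x = -40, y = -40 mm of the jig, sides parallel to its axes
- fence: the long fence, fixed rigid batten 32 mm thick and 32 mm high: its face is the jig's plane x = 0, from y = -320 to +40 mm. Origin and axes as the jig's
- stop: the end stop, fixed rigid batten 40 mm thick and 32 mm high: its face is the jig's plane y = 0, from x = -152 to -2 mm. Origin and axes as the jig's
- jaw: jaw, pale block, cork face: x -88 to -8, y -50 to 0 (cork), 4 to 34 mm high; red arm over it to the bar: 36 to 50 mm high, x -52 to 73, y -42 to -14. Axes as the jig's; origin in the cork face's plane at the fence's face. Slides along y only, 5 N drag, stays put; pushed on its outer face (y -50). Starts at -240 to -200, closed -80. 6 to 8 N over the push that slides it and the lamp seats the foot
- green_lamp: bystander: a finished lamp of the same shape and size (285 mm tall, 80 mm foot), painted green all over; origin centre of its underside
- glue_bottle: bystander: white glue bottle with orange nozzle, 58 mm wide, 185 mm tall; origin centre of its underside
- spray_can: bystander: blue spray can 66 mm wide, 196 mm tall; origin centre of its underside
- oil_bottle: bystander: black oil bottle with yellow label and red cap, 55 x 95 mm, 214 mm tall; origin centre of its underside
- mallet: bystander: wooden mallet lying flat, 300 mm long, head 65 mm high; origin 110 mm from its handle's end, on the bench under the handle, x towards the head
- tape: bystander: roll of blue tape lying flat, 100 mm wide, 24 mm high; origin centre of its underside
- offcut: bystander: wooden offcut 45 x 130 x 20 mm lying flat; origin centre of its underside

How it is judged:
By the outcome, as a careful person would: the job done as asked, in the order asked, and still so for the second after the job is handed in, with the robot touching nothing.
It also fails if it takes over 72 s, if anything falls off the work surface, if the arm or the gripper's body presses on something with over 40 N, if the wrist force passes 120 N, or if a joint passes its speed limit or range.

## Working session

There is one attempt and no reset: what is moved stays moved. The work goes in short steps, Python scripts to look and compute and a tool call to move; the robot and the scene stay as the last step left them, time stands still between calls to the robot, and variables do not carry over. Pictures are saved under pics/ and viewed, about 8 in all and at most 12, crops included, and the job is handed in when it is done.

Besides the shell and the picture viewer there is one more tool, called after "Call:" in YAML: its name, and indented under it one key for each argument. apply_moves: Moves the arm, as the interface text tells. Shifts and turns lie within -1 to 1; 1 stands for 0.2 m of shift or 30 degrees of turn. Its arguments: {"type":"object","properties":{"deltas":{"type":"array","items":{"type":"array"}},"grip_force":{"type":"number"}},"required":["deltas"]}

```bash
ls; mkdir -p pics
python3 - <<'E'
from rig import ctrl
import cv2,numpy as np
s=ctrl.get_state();print({k:np.round(v,3).tolist() for k,v in s.items()})
ims=[]
for n in["scene","top"]:
    c=ctrl.capture(n);ims.append(c["img"]);print(n,c["fx"],c["cx"],c["cy"],c["dist"],np.round(c["extrinsics"],3).tolist())
    for l in["lamp","column","jig","fence","stop","jaw","green_lamp"]:
        r=ctrl.cut_out(c,l);print(l,[(round(d["score"],2),np.round(d["centre"]).tolist(),int(d["pixels"].sum())) for d in r[:2]])
    cv2.imwrite(f"pics/{n}0.png",c["img"][:,:,::-1])
E
```

```text
pics
{'t': 0.0, 'joint_pos': [-1.291, 0.69, -0.194, 1.566, 0.157, 0.902, -0.215], 'qd': [0.002, -0.001, 0.0, 0.0, 0.0, -0.001, -0.0], 'joint_torque': [-0.0, -52.756, -1.267, -15.342, -0.053, 0.006, 0.0], 'tcp_pos': [152.023, 605.579, 237.919], 'orientation': [0.702, -0.087, 0.087, -0.701], 'wrist_force': [0.307, -0.449, -1.212], 'ft_torque': [-0.008, 0.016, 0.051], 'gripper_width': 1.0}
scene 426.4708736417157 274.6511312019004 208.48769536487708 [-0.06619699  0.          0.          0.          0.        ] [[0.675, 0.738, 0.01, -400.114], [-0.644, 0.582, 0.497, 362.008], [0.36, -0.342, 0.868, -1338.473], [0.0, 0.0, 0.0, 1.0]]
lamp [(0.86, [345.0, 175.0], 2164)]
column [(0.83, [348.0, 160.0], 1522)]
jig [(0.95, [264.0, 245.0], 4753)]
fence [(0.58, [257.0, 241.0], 1803)]
stop [(0.82, [314.0, 261.0], 1223)]
jaw [(0.65, [242.0, 191.0], 1006)]
green_lamp [(0.96, [126.0, 317.0], 2780)]
top 539.1996338314461 275.83808640573585 221.59976407753553 [0.00640597 0.         0.         0.         0.        ] [[-0.018, -1.0, -0.002, 9.5], [0.991, -0.018, 0.132, -570.781], [-0.132, 0.001, 0.991, -1330.44], [0.0, 0.0, 0.0, 1.0]]
lamp [(0.77, [208.0, 177.0], 1557)]
column [(0.91, [205.0, 166.0], 978), (0.29, [91.0, 313.0], 2579)]
jig [(0.89, [305.0, 210.0], 4348)]
fence [(0.95, [308.0, 207.0], 1717), (0.72, [451.0, 194.0], 1913)]
stop [(0.76, [280.0, 148.0], 978)]
jaw [(0.9, [284.0, 259.0], 1035)]
green_lamp [(0.97, [454.0, 198.0], 1966), (0.72, [283.0, 149.0], 944)]
```

View pics/top0.png

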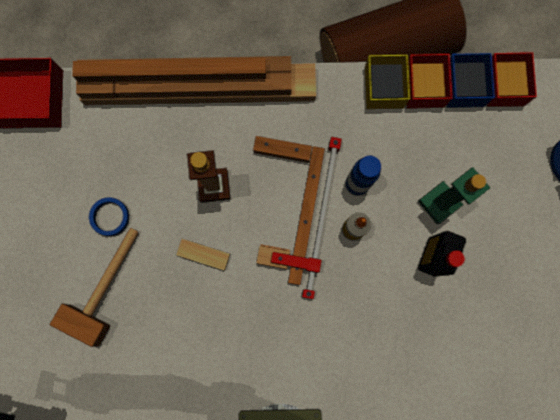

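View pics/scene0.png

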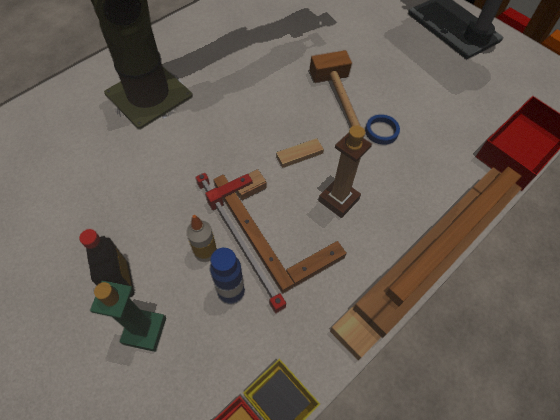

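```bash
cat > h.py <<'E'
from rig import ctrl
import cv2,numpy as np
from scipy.optimize import minimize
def project(c,P):
    E=np.array(c["extrinsics"]);P=np.atleast_2d(P)@E[:3,:3].T+E[:3,3]
    K=np.array([[c["fx"],0,c["cx"]],[0,c["fy"],c["cy"]],[0,0,1.]])
    return cv2.projectPoints(P*[1,-1,-1],np.zeros(3),np.zeros(3),K,np.array(c["dist"],float))[0][:,0]
def place(p,L):
    # p: x,y,theta of the frame in world (theta: direction of its x axis)
    c,s=np.cos(p[2]),np.sin(p[2]);R=np.array([[c,-s,0],[s,c,0],[0,0,1]])
    return np.atleast_2d(L)@R.T+[p[0],p[1],0]
def box(x0,x1,y0,y1,z0,z1): return np.array([[x,y,z] for x in(x0,x1) for y in(y0,y1) for z in(z0,z1)],float)
LAMP=[box(-40,40,-40,40,0,30),box(-18,18,-18,18,30,230),box(-30,30,-30,30,230,242),box(-17,17,-17,17,242,285)]
JIG=[box(0,32,-320,40,0,32),box(-152,-2,0,40,0,32)]
JAW=[box(-88,-8,-50,0,4,34),box(-52,73,-42,-14,36,50)]
S=4
def sil(c,p,parts):
    m=np.zeros((420*S,560*S),np.uint8)
    for b in parts:
        q=project(c,place(p,b));h=cv2.convexHull(((q+.5)*S*16).astype(np.int32))
        cv2.fillConvexPoly(m,h,1,shift=4)
    return cv2.resize(m.astype(np.float32),(560,420),interpolation=cv2.INTER_AREA)
def iou(cs,ms,p,parts):
    r=0
    for c,m in zip(cs,ms):
        s=sil(c,p,parts);r+=np.minimum(s,m).sum()/np.maximum(s,m).sum()
    return r/len(cs)
def fit(f,x0,step):
    x0=np.array(x0,float);best=None
    for k in (1,.4,.15):
        sim=np.vstack([x0]+[x0+k*np.array(step)*e for e in np.eye(len(x0))])
        r=minimize(f,x0,method="Nelder-Mead",options=dict(initial_simplex=sim,maxfev=150));x0=r.x
    return x0,-r.fun
def jaw_parts(j): return [b+[0,j,0] for b in JAW]
def cut(c,l):
    r=ctrl.cut_out(c,l);return r[0]["pixels"].astype(np.float32) if r else None
def unproj(c,uv,z):
    E=np.array(c["extrinsics"]);K=np.array([[c["fx"],0,c["cx"]],[0,c["fy"],c["cy"]],[0,0,1.]])
    n=cv2.undistortPoints(np.array(uv,float).reshape(-1,1,2),K,np.array(c["dist"],float))[:,0]
    d=np.c_[n[:,0],-n[:,1],-np.ones(len(n))]@E[:3,:3];o=-E[:3,:3].T@E[:3,3]
    return o+d*((z-o[2])/d[:,2])[:,None]
E
cat > m.py <<'E'
from h import *
import sys
cs=[ctrl.capture(n) for n in("scene","top")]
print("rough",unproj(cs[1],[[323,148],[212,186],[290,250]],32).round())
jm=[np.maximum.reduce([cut(c,l) for l in("fence","stop","jaw")]) for c in cs]
lm=[np.maximum(cut(c,"lamp"),cut(c,"column")) for c in cs]
for name,sel in(("both",[0,1]),("scene",[0]),("top",[1])):
    C=[cs[i] for i in sel]
    p0=unproj(cs[1],[[316,160]],32)[0]
    print(name,"jig",fit(lambda p:-iou(C,[jm[i] for i in sel],p,JIG+jaw_parts(p[3]*1)),[p0[0],p0[1],-1.68,-220],[15,15,.1,20]))
    l0=unproj(cs[1],[[213,186]],30)[0]
    print(name,"lamp",max((fit(lambda p:-iou(C,[lm[i] for i in sel],p,LAMP),[l0[0],l0[1],a],[15,15,.1]) for a in(-1.9,-1.6,-1.3)),key=lambda r:r[1]))
for n in ["glue_bottle","spray_can","offcut"]:
    print(n,[(round(r["score"],2),unproj(cs[1],[r["centre"]],20 if n=="offcut" else 100).round().tolist()) for r in ctrl.cut_out(cs[1],n)[:1]])
E
python3 m.py
```

```text
rough [[ 762. -127.   32.]
 [ 667.  161.   32.]
 [ 498.  -36.   32.]]
both jig (array([ 729.09566451,  -91.96951146,   -1.7768903 , -236.30636836]), np.float64(0.9188873767852783))
both lamp (array([672.15238855, 161.09279755,  -1.45961825]), np.float64(0.9483383893966675))
scene jig (array([ 728.53332806,  -92.80978048,   -1.77325485, -237.13646855]), np.float64(0.9373990893363953))
scene lamp (array([671.44638988, 161.59173839,  -1.46066237]), np.float64(0.9483526945114136))
top jig (array([ 730.66491531,  -91.57951755,   -1.7784339 , -237.47977715]), np.float64(0.9314728379249573))
top lamp (array([673.66319107, 161.20006869,  -1.47223604]), np.float64(0.9621086716651917))
glue_bottle [(0.74, [[544.0, -198.0, 100.0]])]
spray_can [(0.64, [[674.0, -213.0, 100.0]])]
offcut [(0.76, [[491.0, 186.0, 20.0]])]
```

```bash
cat > plan.py <<'E'
import sys
from h import *
from scipy.spatial.transform import Rotation as R
J=(729.5,-92,-1.777)
ex,ey=place((0,0,J[2]),[[1,0,0],[0,1,0]]);ez=np.array([0,0,1.])
def tilt(fwd,phi):  # tool x = fwd tilted up, tool y = down leaning so the tip leads
    x=np.cos(phi)*fwd+np.sin(phi)*ez; y=np.sin(phi)*fwd-np.cos(phi)*ez
    return np.c_[x,y,np.cross(x,y)]
def tojig(p): d=np.array(p)-[J[0],J[1],0];return np.round([d@ex,d@ey,p[2]],1)
def plan(target,Rt,j=True):
    s=ctrl.get_state();R0=R.from_quat(s["orientation"]).as_matrix();p=np.array(s["tcp_pos"])
    t=place(J,target)[0] if j else np.array(target,float)
    print("t",round(s["t"],2),"tcp",p.round(1),"jig",tojig(p),"F",np.round(s["wrist_force"],2),"Fjig",np.round([np.dot(s["wrist_force"],ex),np.dot(s["wrist_force"],ey)],2),"w",round(s["gripper_width"],3),"q",np.round(s["joint_pos"],2))
    print("target world",t.round(1),"shift/0.2m",(R0.T@(t-p)/200).round(4),"turn/30deg",(R.from_matrix(R0.T@Rt).as_rotvec()/np.deg2rad(30)).round(4),"jig ex in tool",(R0.T@ex).round(3),"ey",(R0.T@ey).round(3),"ez",(R0.T@ez).round(3))
E
python3 - <<'E'
from plan import *
print(R.from_quat(ctrl.get_state()["orientation"]).as_matrix().round(3))
for sg in(1,):
    plan([-335,-108,150],tilt(ex,np.deg2rad(28)))
# other face: tool -x leading
x=tilt(ex,np.deg2rad(28));Rn=np.c_[-x[:,0],x[:,1],-x[:,2]]
plan([-335,-108,150],Rn)
E
```

```text
[[ 0.97   0.     0.243]
 [-0.243  0.     0.97 ]
 [-0.    -1.     0.   ]]
t 1.55 tcp [152.1 606.2 238.8] jig [-565.2 -708.2  238.8] F [ 0.06 -0.69  0.2 ] Fjig [0.67 0.2 ] w 1.001 q [-1.29  0.69 -0.19  1.57  0.16  0.9  -0.22]
target world [692.4 258.  150. ] shift/0.2m [ 3.0441  0.4437 -1.0315] turn/30deg [-0.7135  2.8611 -0.7423] jig ex in tool [ 0.04  -0.    -0.999] ey [ 0.999 -0.     0.04 ] ez [-0. -1.  0.]
t 1.55 tcp [152.1 606.2 238.8] jig [-565.2 -708.2  238.8] F [ 0.06 -0.69  0.2 ] Fjig [0.67 0.2 ] w 1.001 q [-1.29  0.69 -0.19  1.57  0.16  0.9  -0.22]
target world [692.4 258.  150. ] shift/0.2m [ 3.0441  0.4437 -1.0315] turn/30deg [-0.7502 -3.0084  0.7211] jig ex in tool [ 0.04  -0.    -0.999] ey [ 0.999 -0.     0.04 ] ez [-0. -1.  0.]
```

```bash
cat >> plan.py <<'E'
def steps(target,Rt,n):
    "delta for 1/n of the way"
    s=ctrl.get_state();R0=R.from_quat(s["orientation"]).as_matrix();p=np.array(s["tcp_pos"]);t=place(J,target)[0]
    print("frac",(R0.T@(t-p)/200/n).round(3),(R.from_matrix(R0.T@Rt).as_rotvec()/np.deg2rad(30)/n).round(3))
E
python3 - <<'E'
from plan import *
steps([-335,-108,200],tilt(ex,np.deg2rad(28)),3.2)
E
```

```text
frac [ 0.951  0.061 -0.322] [-0.223  0.894 -0.232]
```

Call:
apply_moves:
  deltas:
    - [[0.24,0.015,-0.08],[-0.056,0.224,-0.058],0.35]
    - [[0.475,0.03,-0.16],[-0.11,0.447,-0.116],0.35]
    - [[0.71,0.045,-0.24],[-0.167,0.67,-0.174],0.35]
    - [[0.95,0.06,-0.32],[-0.223,0.894,-0.232],0.35]
    - [[0.95,0.06,-0.32],[-0.223,0.894,-0.232],0.35]
    - [[0.95,0.06,-0.32],[-0.223,0.894,-0.232],0.35]
    - [[0.95,0.06,-0.32],[-0.223,0.894,-0.232],0.35]
  grip_force: 40

```text
t: 2.25
tcp_pos: [319.2, 499.0, 226.7]
orientation: [0.706, -0.209, 0.282, -0.615]
wrist_force: [-0.6, 1.1, -0.0]
gripper_width: 0.391
```

Run:
```python
from plan import *
plan([-335,-108,200],tilt(ex,np.deg2rad(28)))
steps([-335,-108,200],tilt(ex,np.deg2rad(28)),2.2)
```

```text
t 2.25 tcp [319.2 499.  226.7] jig [-494.5 -522.6  226.7] F [-0.57  1.06 -0.01] Fjig [-0.92 -0.77] w 0.391 q [-1.14  0.71 -0.01  1.58  0.14  0.98 -0.37]
target world [692.4 258.  200. ] shift/0.2m [2.1606 0.4165 0.331 ] turn/30deg [-0.49    1.9725 -0.513 ] jig ex in tool [ 0.475  0.142 -0.869] ey [0.869 0.083 0.488] ez [ 0.141 -0.986 -0.084]
frac [0.982 0.189 0.15 ] [-0.223  0.897 -0.233]
```

Call:
apply_moves:
  deltas:
    - [[0.245,0.047,0.037],[-0.056,0.224,-0.058],0.35]
    - [[0.49,0.095,0.075],[-0.11,0.448,-0.116],0.35]
    - [[0.735,0.14,0.11],[-0.167,0.67,-0.174],0.35]
    - [[0.98,0.19,0.15],[-0.223,0.897,-0.232],0.35]
    - [[0.98,0.19,0.15],[-0.223,0.897,-0.232],0.35]
    - [[0.98,0.19,0.15],[-0.223,0.897,-0.232],0.35]
    - [[0.98,0.19,0.15],[-0.223,0.897,-0.232],0.35]

```text
t: 2.95
tcp_pos: [486.2, 392.0, 214.1]
orientation: [0.667, -0.319, 0.46, -0.491]
wrist_force: [0.0, 0.4, 0.3]
gripper_width: 0.354
```

Run:
```python
from plan import *
plan([-335,-108,200],tilt(ex,np.deg2rad(28)))
steps([-335,-108,200],tilt(ex,np.deg2rad(28)),1.3)
```

```text
t 2.95 tcp [486.2 392.  214.1] jig [-424.  -337.3  214.1] F [0.01 0.44 0.27] Fjig [-0.43 -0.08] w 0.354 q [-0.96  0.83  0.18  1.41  0.12  1.14 -0.5 ]
target world [692.4 258.  200. ] shift/0.2m [0.9512 0.3043 0.721 ] turn/30deg [-0.2657  1.0853 -0.2847] jig ex in tool [ 0.783  0.302 -0.544] ey [0.544 0.09  0.834] ez [ 0.301 -0.949 -0.094]
frac [0.732 0.234 0.555] [-0.204  0.835 -0.219]
```

Call:
apply_moves:
  deltas:
    - [[0.22,0.07,0.165],[-0.061,0.25,-0.065],0.35]
    - [[0.437,0.14,0.33],[-0.122,0.5,-0.13],0.35]
    - [[0.655,0.21,0.5],[-0.184,0.75,-0.196],0.35]
    - [[0.875,0.28,0.663],[-0.245,0.998,-0.262],0.35]
    - [[0.875,0.28,0.663],[-0.245,0.998,-0.262],0.35]
    - [[0.875,0.28,0.663],[-0.245,0.998,-0.262],0.35]
    - [[0.875,0.28,0.663],[-0.245,0.998,-0.262],0.35]
    - [[0.875,0.28,0.663],[-0.245,0.998,-0.262],0.35]

```text
t: 3.75
tcp_pos: [674.0, 272.1, 201.4]
orientation: [0.577, -0.418, 0.626, -0.318]
wrist_force: [0.1, -0.1, -0.4]
gripper_width: 0.347
```

Run:
```python
from plan import *
plan([-335,-108,60],tilt(ex,np.deg2rad(28)))
c=ctrl.capture("wrist");cv2.imwrite("pics/w1.png",c["img"][:,:,::-1])
c=ctrl.capture("scene");cv2.imwrite("pics/s1.png",c["img"][:,:,::-1])
```

```text
t 3.75 tcp [674.  272.1 201.4] jig [-345.  -128.9  201.4] F [ 0.05 -0.12 -0.38] Fjig [0.11 0.08] w 0.347 q [-0.71  1.09  0.35  0.89  0.05  1.49 -0.65]
target world [692.4 258.   60. ] shift/0.2m [-0.2728  0.653   0.1113] turn/30deg [-0.0209  0.0957 -0.0279] jig ex in tool [ 0.888  0.456 -0.049] ey [0.05  0.011 0.999] ez [ 0.456 -0.89  -0.013]
```

View pics/s1.png

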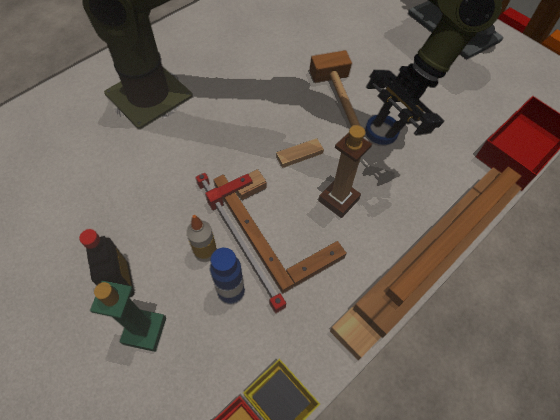

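Call:
apply_moves:
  deltas:
    - [[-0.068,0.163,0.028],[-0.005,0.025,-0.007],0.35]
    - [[-0.136,0.326,0.055],[-0.01,0.048,-0.014],0.35]
    - [[-0.205,0.49,0.083],[-0.015,0.07,-0.02],0.35]
    - [[-0.273,0.653,0.111],[-0.021,0.096,-0.028],0.35]
    - [[-0.273,0.653,0.111],[-0.021,0.096,-0.028],0.35]
    - [[-0.273,0.653,0.111],[-0.021,0.096,-0.028],0.35]

```text
t: 4.45
tcp_pos: [692.3, 258.2, 60.9]
orientation: [0.566, -0.424, 0.641, -0.3]
wrist_force: [0.2, 0.7, 0.9]
gripper_width: 0.349
```

Run:
```python
from plan import *
plan([-325,-108,12],tilt(ex,np.deg2rad(28)))
```

```text
t 4.45 tcp [692.3 258.2  60.9] jig [-335.1 -108.1   60.9] F [0.23 0.68 0.86] Fjig [-0.71  0.09] w 0.349 q [-0.68  1.27  0.35  0.88  0.03  1.35 -0.73]
target world [690.3 248.2  12. ] shift/0.2m [-7.010e-02  2.394e-01  2.000e-04] turn/30deg [-0.0016  0.001   0.0018] jig ex in tool [ 0.882  0.47  -0.001] ey [0.001 0.001 1.   ] ez [ 0.47  -0.882  0.   ]
```

Call:
apply_moves:
  deltas:
    - [[-0.035,0.12,0],[0,0,0],0.35]
    - [[-0.07,0.239,0],[0,0,0],0.35]
    - [[-0.07,0.239,0],[0,0,0],0.35]
    - [[-0.07,0.239,0],[0,0,0],0.35]

```text
t: 4.85
tcp_pos: [691.3, 249.4, 14.7]
orientation: [0.565, -0.424, 0.641, -0.301]
wrist_force: [-0.1, -0.0, 0.0]
gripper_width: 0.349
```

Run:
```python
from plan import *
plan([-295,-108,12],tilt(ex,np.deg2rad(28)))
c=ctrl.capture("top");cv2.imwrite("pics/t2.png",cv2.resize(c["img"][130:290,140:330,::-1],None,fx=4,fy=3.75,interpolation=2))
```

```text
t 4.85 tcp [691.3 249.4  14.7] jig [-326.3 -107.3   14.7] F [-0.08 -0.01  0.04] Fjig [ 0.03 -0.08] w 0.349 q [-0.67  1.32  0.35  0.9   0.03  1.27 -0.74]
target world [684.2 218.9  12. ] shift/0.2m [ 0.132   0.0855 -0.004 ] turn/30deg [-0.0067  0.0006 -0.0017] jig ex in tool [ 0.883  0.469 -0.002] ey [0.    0.004 1.   ] ez [ 0.469 -0.883  0.003]
```

View pics/t2.png

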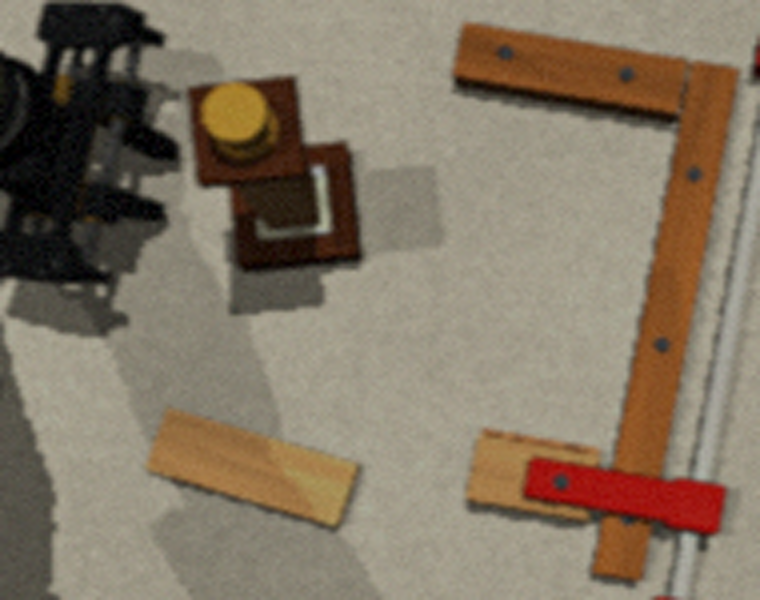

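Call:
apply_moves:
  deltas:
    - [[0.038,0.035,0],[0,0,0],0.35]
    - [[0.074,0.054,0],[0,0,0],0.35]
    - [[0.1,0.068,0],[0,0,0],0.35]
    - [[0.122,0.08,0],[0,0,0],0.35]
    - [[0.14,0.09,0],[0,0,0],0.35]
    - [[0.16,0.1,0],[0,0,0],0.35]
    - [[0.18,0.111,0],[0,0,0],0.35]
    - [[0.2,0.121,0],[0,0,0],0.35]
    - [[0.22,0.132,0],[0,0,0],0.35]
    - [[0.24,0.143,0],[0,0,0],0.35]

```text
t: 5.9
tcp_pos: [680.7, 194.7, 12.4]
orientation: [0.564, -0.424, 0.641, -0.302]
wrist_force: [1.8, 2.5, 1.3]
gripper_width: 0.349
```

```bash
cat > look.py <<'E'
from plan import *
plan([-200,-108,12],tilt(ex,np.deg2rad(28)))
for n,a in(("top",(-1.46,-1.77)),):
    c=ctrl.capture(n);r=[cut(c,l) for l in("lamp","column")];r=[x for x in r if x is not None]
    m=np.maximum.reduce(r);uv=np.argwhere(m>0).mean(0)[::-1]
    l0=unproj(c,[uv],60)[0]
    f=max((fit(lambda p:-iou([c],[m],p,LAMP),[l0[0],l0[1],t],[15,15,.1]) for t in a),key=lambda x:x[1])
    print("lamp jig",tojig([f[0][0],f[0][1],0]),"yaw rel",round(f[0][2]-J[2],3),"iou",round(f[1],3))
E
python3 look.py
```

```text
t 5.9 tcp [680.7 194.7  12.4] jig [-270.6 -106.5   12.4] F [1.84 2.54 1.29] Fjig [-2.86  1.28] w 0.349 q [-0.64  1.27  0.35  1.08  0.05  1.13 -0.71]
target world [664.7 125.9  12. ] shift/0.2m [ 0.311   0.167  -0.0085] turn/30deg [-0.0096 -0.0001 -0.0037] jig ex in tool [ 0.884  0.468 -0.002] ey [-0.     0.005  1.   ] ez [ 0.468 -0.884  0.004]
lamp jig [-218.  -113.7    0. ] yaw rel 0.116 iou 0.964
```

Call:
apply_moves:
  deltas:
    - [[0.022,0.012,-0.0004],[0,0,0],0.35]
    - [[0.044,0.023,-0.001],[0,0,0],0.35]
    - [[0.066,0.035,-0.001],[0,0,0],0.35]
    - [[0.088,0.047,-0.002],[0,0,0],0.35]
    - [[0.11,0.058,-0.002],[0,0,0],0.35]
    - [[0.133,0.07,-0.002],[0,0,0],0.35]
    - [[0.155,0.082,-0.003],[0,0,0],0.35]
    - [[0.177,0.094,-0.003],[0,0,0],0.35]
    - [[0.2,0.105,-0.004],[0,0,0],0.35]
    - [[0.221,0.117,-0.004],[0,0,0],0.35]
    - [[0.243,0.129,-0.005],[0,0,0],0.35]
    - [[0.265,0.14,-0.005],[0,0,0],0.35]
    - [[0.287,0.152,-0.006],[0,0,0],0.35]
    - [[0.31,0.164,-0.006],[0,0,0],0.35]
    - [[0.332,0.176,-0.006],[0,0,0],0.35]
    - [[0.354,0.187,-0.007],[0,0,0],0.35]
    - [[0.376,0.2,-0.007],[0,0,0],0.35]
    - [[0.398,0.21,-0.007],[0,0,0],0.35]

```text
t: 7.85
tcp_pos: [660.2, 105.6, 12.6]
orientation: [0.565, -0.424, 0.641, -0.301]
wrist_force: [0.7, 2.0, -1.3]
gripper_width: 0.348
```

```bash
python3 look.py
```

```text
t 7.85 tcp [660.2 105.6  12.6] jig [-179.2 -108.3   12.6] F [ 0.72  1.97 -1.31] Fjig [-2.08  0.3 ] w 0.348 q [-0.57  1.2   0.36  1.31  0.08  0.94 -0.66]
target world [664.7 125.9  12. ] shift/0.2m [-0.0932 -0.0461  0.0017] turn/30deg [-0.0057 -0.0013  0.    ] jig ex in tool [ 0.883  0.469 -0.001] ey [-0.001  0.003  1.   ] ez [ 0.469 -0.883  0.003]
lamp jig [-130.5 -119.9    0. ] yaw rel 0.005 iou 0.951
```

Call:
apply_moves:
  deltas:
    - [[0.022,0.012,0],[0,0,0],0.35]
    - [[0.044,0.023,0],[0,0,0],0.35]
    - [[0.066,0.035,0],[0,0,0],0.35]
    - [[0.088,0.047,0],[0,0,0],0.35]
    - [[0.11,0.058,0],[0,0,0],0.35]
    - [[0.133,0.07,0],[0,0,0],0.35]
    - [[0.155,0.082,0],[0,0,0],0.35]
    - [[0.177,0.094,0],[0,0,0],0.35]
    - [[0.2,0.106,0],[0,0,0],0.35]
    - [[0.221,0.117,0],[0,0,0],0.35]
    - [[0.243,0.129,0],[0,0,0],0.35]
    - [[0.265,0.141,0],[0,0,0],0.35]
    - [[0.287,0.153,0],[0,0,0],0.35]
    - [[0.31,0.164,0],[0,0,0],0.35]
    - [[0.326,0.173,0],[0,0,0],0.35]
    - [[0.336,0.178,0],[0,0,0],0.35]
    - [[0.345,0.183,0],[0,0,0],0.35]
    - [[0.345,0.183,0],[0,0,0],0.35]

```text
t: 9.8
tcp_pos: [644.0, 27.8, 13.3]
orientation: [0.565, -0.424, 0.642, -0.299]
wrist_force: [0.1, 2.0, -1.5]
gripper_width: 0.349
```

```bash
python3 look.py
python3 - <<'E'
from h import *
c=ctrl.capture("top");cv2.imwrite("pics/t3.png",cv2.resize(c["img"][130:290,200:390,::-1],None,fx=4,fy=3.75,interpolation=2))
E
```

```text
t 9.8 tcp [644.   27.8  13.3] jig [ -99.7 -108.2   13.3] F [ 0.12  1.99 -1.48] Fjig [-1.97 -0.29] w 0.349 q [-0.5   1.17  0.37  1.45  0.12  0.8  -0.61]
target world [664.7 125.9  12. ] shift/0.2m [-0.4451 -0.2308  0.001 ] turn/30deg [-0.0043 -0.0031  0.0043] jig ex in tool [0.882 0.471 0.   ] ey [-0.002  0.002  1.   ] ez [ 0.471 -0.882  0.003]
lamp jig [ -50.7 -119.9    0. ] yaw rel 0.021 iou 0.958
```

View pics/t3.png

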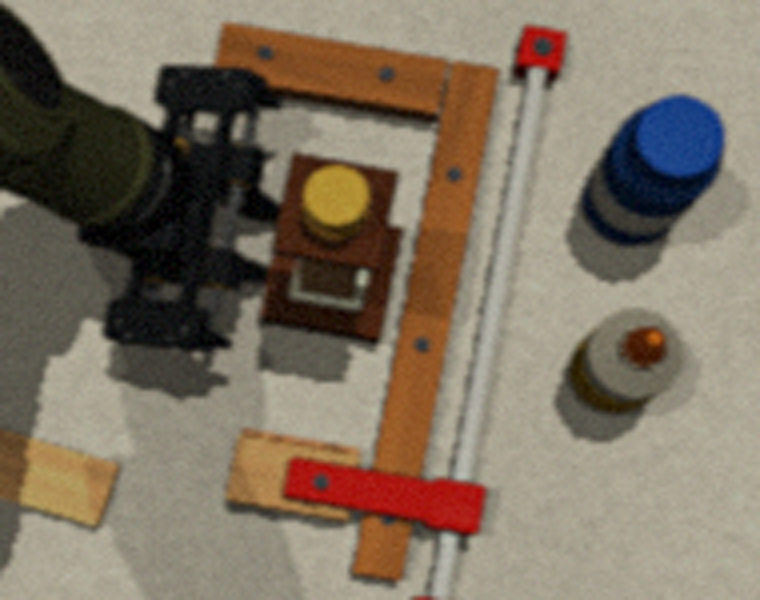

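Call:
apply_moves:
  deltas:
    - [[0.0066,0.0035,0],[0,0,0],0.35]
    - [[0.0132,0.007,0],[0,0,0],0.35]
    - [[0.02,0.0105,0],[0,0,0],0.35]
    - [[0.0265,0.014,0],[0,0,0],0.35]
    - [[0.033,0.0175,0],[0,0,0],0.35]
    - [[0.0375,0.02,0],[0,0,0],0.35]

```text
t: 10.6
tcp_pos: [642.2, 19.4, 13.3]
orientation: [0.565, -0.423, 0.642, -0.299]
wrist_force: [0.9, 2.3, -1.5]
gripper_width: 0.354
```

```bash
python3 look.py|cut -c1-130
```

```text
t 10.6 tcp [642.2  19.4  13.3] jig [ -91.1 -108.3   13.3] F [ 0.87  2.29 -1.48] Fjig [-2.42  0.39] w 0.354 q [-0.49  1.16  0.37  1
target world [664.7 125.9  12. ] shift/0.2m [-0.483  -0.251   0.0011] turn/30deg [-0.0043 -0.0029  0.0049] jig ex in tool [0.882 0
lamp jig [ -42.7 -119.6    0. ] yaw rel -0.015 iou 0.965
```

Call:
apply_moves:
  deltas:
    - [[0.0022,0.0012,0],[0,0,0],0.35]
    - [[0.0044,0.0023,0],[0,0,0],0.35]
    - [[0.0066,0.0035,0],[0,0,0],0.35]
    - [[0.0088,0.0047,0],[0,0,0],0.35]

```text
t: 11.15
tcp_pos: [641.9, 18.2, 13.2]
orientation: [0.565, -0.424, 0.641, -0.3]
wrist_force: [0.7, 4.0, 0.6]
gripper_width: 0.351
```

Call:
apply_moves:
  deltas:
    - [[0.0044,0.0023,0],[0,0,0],0.35]
    - [[0.0066,0.0035,0],[0,0,0],0.35]
    - [[0.0088,0.0047,0],[0,0,0],0.35]
    - [[0.0088,0.0047,0],[0,0,0],0.35]

```text
t: 11.55
tcp_pos: [642.0, 18.0, 13.1]
orientation: [0.564, -0.424, 0.641, -0.301]
wrist_force: [0.5, 6.7, 1.2]
gripper_width: 0.351
```

Call:
apply_moves:
  deltas:
    - [[0.0088,0.0047,0],[0,0,0],0.35]
    - [[0.011,0.0059,0],[0,0,0],0.35]
    - [[0.0128,0.0068,0],[0,0,0],0.35]
    - [[0.0128,0.0068,0],[0,0,0],0.35]

```text
t: 11.95
tcp_pos: [642.0, 17.9, 13.0]
orientation: [0.564, -0.425, 0.64, -0.303]
wrist_force: [0.8, 8.4, 1.9]
gripper_width: 0.345
```

```bash
python3 look.py
```

```text
t 11.95 tcp [642.   17.9  13. ] jig [ -89.6 -108.2   13. ] F [0.81 8.4  1.94] Fjig [-8.39 -0.93] w 0.345 q [-0.49  1.16  0.37  1.47  0.12  0.78 -0.6 ]
target world [664.7 125.9  12. ] shift/0.2m [-0.491  -0.252   0.0022] turn/30deg [-0.0088  0.0007 -0.0095] jig ex in tool [ 0.885  0.465 -0.002] ey [0.    0.005 1.   ] ez [ 0.465 -0.885  0.004]
lamp jig [ -41.8 -119.3    0. ] yaw rel -0.031 iou 0.95
```

Call:
apply_moves:
  deltas:
    - [[0.0128,0.0068,0],[0,0,0],0.35]
    - [[0.0155,0.0082,0],[0,0,0],0.35]
    - [[0.0164,0.0087,0],[0,0,0],0.35]
    - [[0.0164,0.0087,0],[0,0,0],0.35]
    - [[0.0164,0.0087,0],[0,0,0],0.35]

```text
t: 12.6
tcp_pos: [642.0, 17.8, 13.0]
orientation: [0.563, -0.425, 0.64, -0.305]
wrist_force: [-0.2, 9.3, 3.5]
gripper_width: 0.347
```

```bash
python3 look.py;python3 - <<'E'
from h import *
c=ctrl.capture("top");cv2.imwrite("pics/t4.png",cv2.resize(c["img"][140:270,230:360,::-1],None,fx=4.6,fy=4.6,interpolation=2))
E
```

```text
t 12.6 tcp [642.   17.8  13. ] jig [ -89.6 -108.2   13. ] F [-0.21  9.35  3.51] Fjig [-9.11 -2.12] w 0.347 q [-0.49  1.16  0.37  1.48  0.12  0.77 -0.59]
target world [664.7 125.9  12. ] shift/0.2m [-0.4923 -0.2497  0.0033] turn/30deg [-0.0117  0.0033 -0.019 ] jig ex in tool [ 0.888  0.461 -0.004] ey [0.002 0.006 1.   ] ez [ 0.461 -0.888  0.005]
lamp jig [ -41.4 -119.9    0. ] yaw rel -0.009 iou 0.965
```

View pics/t4.png

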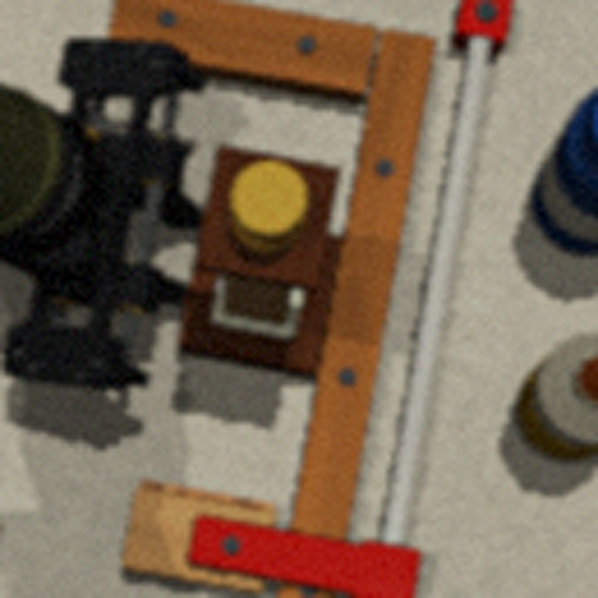

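Call:
apply_moves:
  deltas:
    - [[0.0168,0.0088,0],[0,0,0],0.35]
    - [[0.019,0.01,0],[0,0,0],0.35]
    - [[0.0195,0.0101,0],[0,0,0],0.35]
    - [[0.0195,0.0101,0],[0,0,0],0.35]
    - [[0.0195,0.0101,0],[0,0,0],0.35]

```text
t: 13.3
tcp_pos: [642.0, 17.8, 13.0]
orientation: [0.562, -0.426, 0.639, -0.308]
wrist_force: [-0.1, 10.6, 3.9]
gripper_width: 0.346
```

Run:
```python
from plan import *
plan([-130,-110,15],tilt(ex,np.deg2rad(28)))
```

```text
t 13.3 tcp [642.   17.8  13. ] jig [ -89.6 -108.2   13. ] F [-0.09 10.63  3.87] Fjig [-10.39  -2.26] w 0.346 q [-0.48  1.15  0.36  1.48  0.12  0.76 -0.59]
target world [648.4  57.8  15. ] shift/0.2m [-0.1755 -0.101  -0.0079] turn/30deg [-0.0152  0.0059 -0.0303] jig ex in tool [ 0.89   0.455 -0.006] ey [0.003 0.008 1.   ] ez [ 0.455 -0.89   0.006]
```

Call:
apply_moves:
  deltas:
    - [[-0.01,-0.005,0],[0,0,0],0.35]
    - [[-0.03,-0.016,0],[0,0,0],0.35]
    - [[-0.07,-0.037,0],[0,0,0],0.35]
    - [[-0.15,-0.08,0],[0,0,0],0.35]
    - [[-0.24,-0.13,-0.08],[0,0,0],0.35]
    - [[-0.27,-0.36,-0.3],[0,0,0],0.35]
    - [[-0.29,-0.58,-0.55],[0,0,0],0.35]
    - [[-0.31,-0.8,-0.75],[0,0,0],0.35]
    - [[-0.31,-0.8,-0.75],[0,0,0],0.35]
    - [[-0.31,-0.8,-0.75],[0,0,0],0.35]

```text
t: 14.3
tcp_pos: [518.1, 178.1, 128.5]
orientation: [0.562, -0.426, 0.637, -0.311]
wrist_force: [1.3, 0.6, -0.7]
gripper_width: 0.349
```

```bash
python3 look.py | tail -1
python3 - <<'E'
from plan import *
T=tilt(ey,0)
plan([-150,-330,200],T)
steps([-150,-330,200],T,3.2)
E
```

```text
lamp jig [ -41.4 -119.1    0. ] yaw rel -0.014 iou 0.954
t 14.45 tcp [520.3 172.1 126.4] jig [-215.7 -258.9  126.4] F [ 0.19  0.15 -0.33] Fjig [-0.19  0.15] w 0.352 q [-0.8   0.93  0.38  1.66  0.07  0.9  -0.77]
target world [437.2 122.4 200. ] shift/0.2m [ 0.4594 -0.1804 -0.3551] turn/30deg [ 0.6985 -2.9307  0.7213] jig ex in tool [ 0.89   0.457 -0.006] ey [0.002 0.008 1.   ] ez [ 0.457 -0.89   0.006]
frac [ 0.144 -0.056 -0.111] [ 0.218 -0.916  0.225]
```

Call:
apply_moves:
  deltas:
    - [[0.036,-0.07,-0.028],[0.054,-0.229,0.056],0.35]
    - [[0.07,-0.14,-0.055],[0.109,-0.458,0.112],0.35]
    - [[0.1,-0.2,-0.08],[0.164,-0.687,0.169],0.35]
    - [[0.144,-0.2,-0.11],[0.218,-0.916,0.225],0.35]
    - [[0.144,-0.2,-0.11],[0.218,-0.916,0.225],0.35]
    - [[0.144,-0.2,-0.11],[0.218,-0.916,0.225],0.35]

```text
t: 15.05
tcp_pos: [497.6, 167.9, 174.4]
orientation: [0.653, -0.337, 0.493, -0.466]
wrist_force: [0.4, -0.0, -0.6]
gripper_width: 0.35
```

Run:
```python
from plan import *
T=tilt(ey,0)
plan([-120,-310,170],T)
steps([-120,-310,170],T,2.15)
```

```text
t 15.05 tcp [497.6 167.9 174.4] jig [-206.9 -280.2  174.4] F [ 0.44 -0.05 -0.65] Fjig [-0.04  0.44] w 0.35 q [-0.74  0.74  0.24  1.84  0.21  0.75 -0.42]
target world [450.6  88.9 170. ] shift/0.2m [ 0.281   0.1502 -0.3318] turn/30deg [ 0.4841 -2.0249  0.4972] jig ex in tool [ 0.822  0.328 -0.465] ey [0.464 0.088 0.881] ez [ 0.33  -0.941 -0.08 ]
frac [ 0.131  0.07  -0.154] [ 0.225 -0.942  0.231]
```

Call:
apply_moves:
  deltas:
    - [[0.033,0.017,-0.038],[0.056,-0.235,0.058],0.35]
    - [[0.065,0.035,-0.077],[0.112,-0.471,0.115],0.35]
    - [[0.1,0.05,-0.115],[0.169,-0.706,0.173],0.35]
    - [[0.131,0.07,-0.154],[0.225,-0.942,0.231],0.35]
    - [[0.131,0.07,-0.154],[0.225,-0.942,0.231],0.35]
    - [[0.131,0.07,-0.154],[0.225,-0.942,0.231],0.35]

```text
t: 15.65
tcp_pos: [476.8, 131.4, 171.7]
orientation: [0.703, -0.224, 0.311, -0.599]
wrist_force: [1.4, -0.0, -1.1]
gripper_width: 0.35
```

Run:
```python
from plan import *
T=tilt(ey,0)
plan([-46,-310,130],T)
steps([-46,-310,130],T,1.15)
```

```text
t 15.65 tcp [476.8 131.4 171.7] jig [-166.9 -293.1  171.7] F [ 1.37 -0.05 -1.11] Fjig [-0.24  1.35] w 0.35 q [-0.51  0.64  0.03  2.03  0.34  0.53  0.01]
target world [435.5  16.5 130. ] shift/0.2m [ 0.2141  0.2975 -0.5308] turn/30deg [ 0.2601 -1.0926  0.2667] jig ex in tool [ 0.529  0.167 -0.832] ey [0.832 0.093 0.547] ez [ 0.169 -0.982 -0.089]
frac [ 0.186  0.259 -0.462] [ 0.226 -0.95   0.232]
```

Call:
apply_moves:
  deltas:
    - [[0.046,0.065,-0.115],[0.056,-0.238,0.058],0.35]
    - [[0.093,0.13,-0.23],[0.113,-0.475,0.116],0.35]
    - [[0.14,0.19,-0.346],[0.17,-0.713,0.174],0.35]
    - [[0.186,0.259,-0.462],[0.226,-0.95,0.232],0.35]
    - [[0.186,0.259,-0.462],[0.226,-0.95,0.232],0.35]
    - [[0.186,0.259,-0.462],[0.226,-0.95,0.232],0.35]

```text
t: 16.25
tcp_pos: [442.0, 31.6, 134.7]
orientation: [0.707, -0.095, 0.107, -0.693]
wrist_force: [0.4, 0.4, 0.3]
gripper_width: 0.347
```

```bash
python3 - <<'E'
from plan import *
plan([-46,-312,19],tilt(ey,0))
E
cat > m2.py <<'E'
from plan import *
cs=[ctrl.capture(n) for n in("scene","top")]
jm=[np.maximum.reduce([cut(c,l) for l in("fence","stop","jaw")]) for c in cs]
for i in(0,1):
    print("jaw y",[fit(lambda p:-iou([cs[i]],[cut_],J,jaw_parts(p[0])),[-235+0*1],[20]) for cut_ in[cut(cs[i],"jaw")]])
cv2.imwrite("pics/t5.png",cv2.resize(cs[1]["img"][140:300,220:380,::-1],None,fx=3.75,fy=3.75,interpolation=2))
E
python3 m2.py
```

```text
t 16.25 tcp [442.   31.6 134.7] jig [ -62.1 -306.7  134.7] F [0.42 0.42 0.32] Fjig [-0.5   0.32] w 0.347 q [-0.05  0.66 -0.23  2.21  0.53  0.32  0.55]
target world [433.5  16.9  19. ] shift/0.2m [-0.0308  0.5794 -0.0725] turn/30deg [ 0.0341 -0.1523  0.0349] jig ex in tool [ 0.08   0.019 -0.997] ey [0.997 0.018 0.08 ] ez [ 0.019 -1.    -0.017]
jaw y [(array([-237.4609375]), np.float64(0.781071662902832))]
jaw y [(array([-233.62109375]), np.float64(0.4196915328502655))]
```

View pics/t5.png

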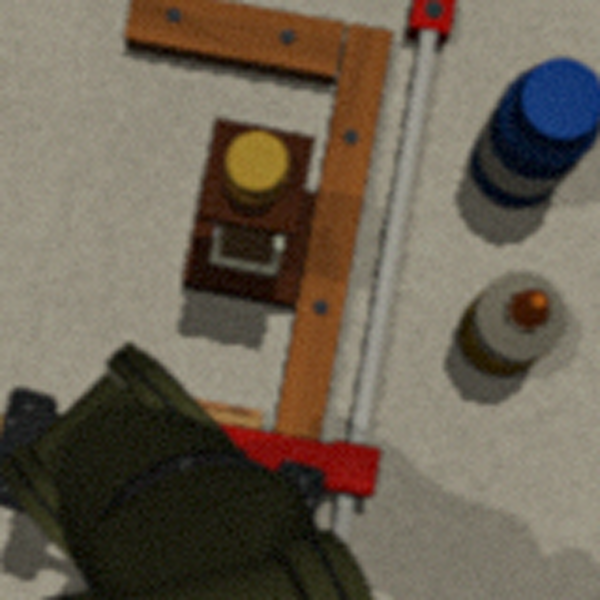

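Call:
apply_moves:
  deltas:
    - [[-0.015,0.1,-0.035],[0.017,-0.076,0.017],0.35]
    - [[-0.031,0.2,-0.0725],[0.034,-0.152,0.035],0.35]
    - [[-0.031,0.3,-0.0725],[0.034,-0.152,0.035],0.35]
    - [[-0.031,0.38,-0.0725],[0.034,-0.152,0.035],0.35]
    - [[-0.031,0.38,-0.0725],[0.034,-0.152,0.035],0.35]
    - [[-0.031,0.38,-0.0725],[0.034,-0.152,0.035],0.35]

```text
t: 17.35
tcp_pos: [431.9, 18.2, 59.8]
orientation: [0.704, -0.071, 0.071, -0.703]
wrist_force: [0.1, -1.1, 0.1]
gripper_width: 0.352
```

Run:
```python
from plan import *
plan([-46,-312,19],tilt(ey,0))
```

```text
t 17.35 tcp [431.9  18.2  59.8] jig [ -46.9 -313.9   59.8] F [ 0.14 -1.08  0.12] Fjig [1.03 0.36] w 0.352 q [-0.11  0.82 -0.06  2.27  0.67  0.07  0.55]
target world [433.5  16.9  19. ] shift/0.2m [ 0.0095  0.2038 -0.0045] turn/30deg [ 0.001   0.0115 -0.0006] jig ex in tool [-0.006  0.001 -1.   ] ey [ 1.    -0.    -0.006] ez [-0.    -1.    -0.001]
```

Run:
```python
from plan import *
plan([-46,-307,60],tilt(ey,np.deg2rad(-12)))
```

```text
t 17.35 tcp [431.9  18.2  59.8] jig [ -46.9 -313.9   59.8] F [ 0.14 -1.08  0.12] Fjig [1.03 0.36] w 0.352 q [-0.11  0.82 -0.06  2.27  0.67  0.07  0.55]
target world [438.4  15.9  60. ] shift/0.2m [ 0.0344 -0.0012 -0.0048] turn/30deg [0.0022 0.0114 0.3994] jig ex in tool [-0.006  0.001 -1.   ] ey [ 1.    -0.    -0.006] ez [-0.    -1.    -0.001]
```

Call:
apply_moves:
  deltas:
    - [[0.01,-0.02,0],[0,0,0.1],0.35]
    - [[0.02,-0.02,-0.003],[0,0.005,0.2],0.35]
    - [[0.034,-0.01,-0.005],[0,0.01,0.3],0.35]
    - [[0.034,0,-0.005],[0,0.01,0.4],0.35]
    - [[0.034,0,-0.005],[0,0.01,0.4],0.35]
    - [[0.034,0,-0.005],[0,0.01,0.4],0.35]

```text
t: 17.95
tcp_pos: [438.4, 15.7, 60.4]
orientation: [-0.692, 0.145, 0.001, 0.707]
wrist_force: [-0.5, -0.1, 0.1]
gripper_width: 0.352
```

Run:
```python
from plan import *
plan([-46,-307,22],tilt(ey,np.deg2rad(-12)))
```

```text
t 17.95 tcp [438.4  15.7  60.4] jig [ -45.8 -307.    60.4] F [-0.51 -0.14  0.05] Fjig [ 0.25 -0.47] w 0.352 q [ 0.17  0.89 -0.43  2.05  0.54  0.53  0.71]
target world [438.4  15.9  22. ] shift/0.2m [0.0394 0.1879 0.0013] turn/30deg [ 0.0014 -0.0001  0.0025] jig ex in tool [ 0.     0.001 -1.   ] ey [ 0.978 -0.207 -0.   ] ez [-0.207 -0.978 -0.001]
```

Call:
apply_moves:
  deltas:
    - [[0.013,0.063,0],[0,0,0],0.35]
    - [[0.026,0.125,0],[0,0,0],0.35]
    - [[0.039,0.188,0],[0,0,0],0.35]
    - [[0.039,0.188,0],[0,0,0],0.35]
    - [[0.039,0.188,0],[0,0,0],0.35]

```text
t: 18.45
tcp_pos: [437.7, 15.8, 21.4]
orientation: [-0.692, 0.146, 0.001, 0.707]
wrist_force: [0.5, 0.2, 0.5]
gripper_width: 0.349
```

Run:
```python
from plan import *
plan([-46,-287,22],tilt(ey,np.deg2rad(-6)))
```

```text
t 18.45 tcp [437.7  15.8  21.4] jig [ -45.8 -307.7   21.4] F [0.47 0.18 0.52] Fjig [-0.27  0.43] w 0.349 q [ 0.13  0.95 -0.38  2.05  0.59  0.44  0.68]
target world [458.   11.8  22. ] shift/0.2m [ 0.1008 -0.0245  0.0009] turn/30deg [ 0.0029  0.0012 -0.2002] jig ex in tool [-0.001  0.002 -1.   ] ey [ 0.978 -0.208 -0.001] ez [-0.208 -0.978 -0.001]
```

Call:
apply_moves:
  deltas:
    - [[0.02,-0.004,0],[0,0,0],0.35]
    - [[0.035,-0.0075,0],[0,0,0],0.35]
    - [[0.05,-0.0105,0],[0,0,-0.02],0.35]
    - [[0.066,-0.014,0],[0,0,-0.04],0.35]
    - [[0.086,-0.018,0],[0,0,-0.06],0.35]
    - [[0.105,-0.022,0],[0,0,-0.08],0.35]
    - [[0.125,-0.0265,0],[0,0,-0.1],0.35]
    - [[0.145,-0.031,0],[0,0,-0.12],0.35]
    - [[0.164,-0.035,0],[0,0,-0.14],0.35]
    - [[0.184,-0.039,0],[0,0,-0.16],0.35]
    - [[0.203,-0.043,0],[0,0,-0.18],0.35]
    - [[0.223,-0.0475,0],[0,0,-0.2],0.35]

```text
t: 19.65
tcp_pos: [479.8, 6.9, 21.2]
orientation: [-0.699, 0.11, -0.034, 0.706]
wrist_force: [-4.4, 1.8, -2.5]
gripper_width: 0.352
```

Run:
```python
from plan import *
plan([-46,-237,22],tilt(ey,0))
```

```text
t 19.65 tcp [479.8   6.9  21.2] jig [ -45.7 -264.6   21.2] F [-4.38  1.78 -2.52] Fjig [-0.84 -4.65] w 0.352 q [ 0.1   0.94 -0.31  2.02  0.64  0.38  0.65]
target world [506.9   1.6  22. ] shift/0.2m [ 0.1369 -0.019   0.0015] turn/30deg [ 0.0044  0.0035 -0.2078] jig ex in tool [-0.002  0.002 -1.   ] ey [ 0.994 -0.109 -0.002] ez [-0.109 -0.994 -0.002]
```

Call:
apply_moves:
  deltas:
    - [[0.02,-0.002,0],[0,0,0],0.35]
    - [[0.04,-0.004,0],[0,0,-0.01],0.35]
    - [[0.06,-0.0065,0],[0,0,-0.02],0.35]
    - [[0.08,-0.009,0],[0,0,-0.03],0.35]
    - [[0.1,-0.011,0],[0,0,-0.05],0.35]
    - [[0.12,-0.013,0],[0,0,-0.06],0.35]
    - [[0.14,-0.0155,0],[0,0,-0.08],0.35]
    - [[0.16,-0.0175,0],[0,0,-0.1],0.35]
    - [[0.175,-0.019,0],[0,0,-0.1],0.35]
    - [[0.185,-0.02,0],[0,0,-0.1],0.35]
    - [[0.195,-0.021,0],[0,0,-0.1],0.35]
    - [[0.205,-0.022,0],[0,0,-0.1],0.35]
    - [[0.215,-0.0235,0],[0,0,-0.1],0.35]
    - [[0.225,-0.0245,0],[0,0,-0.1],0.35]
    - [[0.235,-0.0255,0],[0,0,-0.1],0.35]
    - [[0.245,-0.0265,0],[0,0,-0.1],0.35]
    - [[0.255,-0.0275,0],[0,0,-0.1],0.35]

```text
t: 21.35
tcp_pos: [525.9, -2.8, 20.8]
orientation: [-0.702, 0.094, -0.049, 0.704]
wrist_force: [-8.9, 3.2, 0.8]
gripper_width: 0.348
```

```bash
python3 - <<'E'
from plan import *
plan([-46,-200,22],tilt(ey,0))
c=ctrl.capture("top");cv2.imwrite("pics/t6.png",cv2.resize(c["img"][140:300,220:380,::-1],None,fx=3.75,fy=3.75,interpolation=2))
E
python3 look.py | tail -1
```

```text
t 21.35 tcp [525.9  -2.8  20.8] jig [ -45.6 -217.5   20.8] F [-8.9   3.23  0.8 ] Fjig [-1.34 -9.37] w 0.348 q [ 0.12  0.95 -0.32  1.93  0.64  0.42  0.68]
target world [543.2  -6.   22. ] shift/0.2m [ 0.0871 -0.0116  0.0015] turn/30deg [ 0.007   0.0061 -0.1218] jig ex in tool [-0.003  0.004 -1.   ] ey [ 0.998 -0.064 -0.003] ez [-0.064 -0.998 -0.004]
lamp jig [ -41.5 -111.4    0. ] yaw rel 0.003 iou 0.337
```

View pics/t6.png

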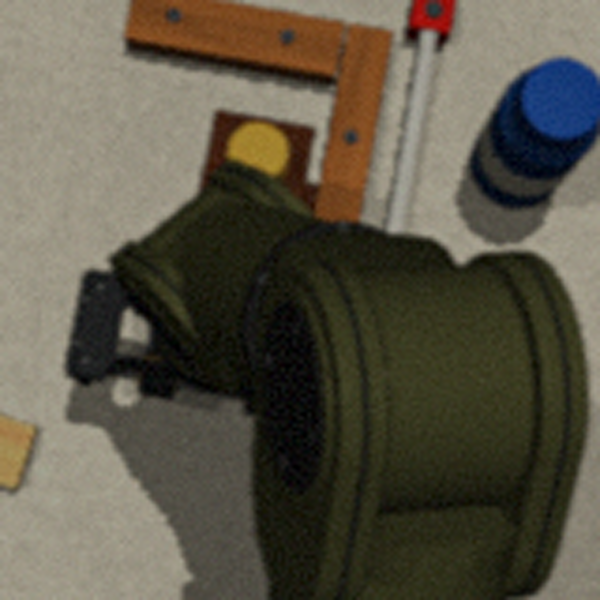

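Run:
```python
from h import *
c=ctrl.capture("scene");cv2.imwrite("pics/s7.png",cv2.resize(c["img"][60:330,60:400,::-1],None,fx=2.2,fy=2.2,interpolation=2))
```

```text
(no output)
```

View pics/s7.png

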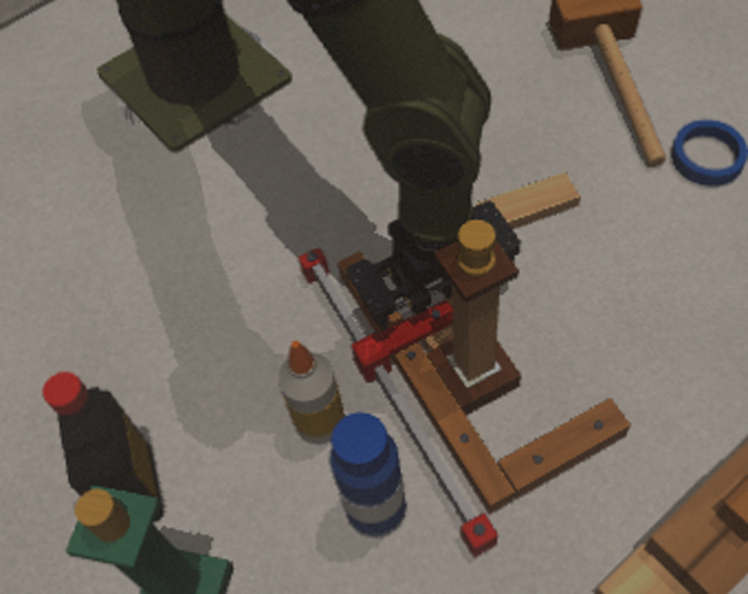

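Call:
apply_moves:
  deltas:
    - [[0.0125,-0.002,0],[0,0,-0.01],0.35]
    - [[0.025,-0.004,0],[0,0,-0.02],0.35]
    - [[0.0375,-0.006,0],[0,0,-0.03],0.35]
    - [[0.05,-0.008,0],[0,0,-0.04],0.35]
    - [[0.0625,-0.009,0],[0,0,-0.05],0.35]
    - [[0.075,-0.01,0],[0,0,-0.06],0.35]
    - [[0.0875,-0.011,0],[0,0,-0.07],0.35]
    - [[0.1,-0.011,0],[0,0,-0.08],0.35]
    - [[0.1125,-0.012,0],[0,0,-0.09],0.35]
    - [[0.125,-0.013,0],[0,0,-0.1],0.35]
    - [[0.1375,-0.014,0],[0,0,-0.11],0.35]
    - [[0.15,-0.015,0],[0,0,-0.12],0.35]
    - [[0.1625,-0.0155,0],[0,0,-0.12],0.35]
    - [[0.175,-0.016,0],[0,0,-0.12],0.35]
    - [[0.1875,-0.017,0],[0,0,-0.12],0.35]
    - [[0.2,-0.018,0],[0,0,-0.12],0.35]

```text
t: 23.2
tcp_pos: [561.3, -10.3, 20.7]
orientation: [0.705, -0.074, 0.068, -0.702]
wrist_force: [-7.8, 2.7, -4.5]
gripper_width: 0.351
```

Run:
```python
from plan import *
plan([-46,-160,22],tilt(ey,0))
c=ctrl.capture("scene");cs=[c];m=cut(c,"lamp");m2=cut(c,"column");m=np.maximum(m,m2)
f=fit(lambda p:-iou([c],[m],p,LAMP),[*place(J,[-40,-75,0])[0][:2],J[2]],[8,8,.06]);print(tojig([*f[0][:2],0]),f[0][2]-J[2],f[1])
```

```text
t 23.2 tcp [561.3 -10.3  20.7] jig [ -45.5 -181.3   20.7] F [-7.84  2.65 -4.48] Fjig [-0.99 -8.22] w 0.351 q [ 0.11  0.96 -0.3   1.88  0.66  0.42  0.69]
target world [582.3 -14.2  22. ] shift/0.2m [ 0.1065 -0.0071  0.0019] turn/30deg [ 0.0093  0.0076 -0.0156] jig ex in tool [-0.004  0.005 -1.   ] ey [ 1.    -0.008 -0.004] ez [-0.008 -1.    -0.005]
[-40.6 -80.3   0. ] 0.017899545708069065 0.9154706001281738
```

Call:
apply_moves:
  deltas:
    - [[0.0125,0,0],[0,0,-0.01],0.35]
    - [[0.025,0,0],[0,0,-0.02],0.35]
    - [[0.0375,-0.001,0],[0,0,-0.03],0.35]
    - [[0.05,-0.001,0],[0,0,-0.04],0.35]
    - [[0.0625,-0.001,0],[0,0,-0.05],0.35]
    - [[0.075,-0.001,0],[0,0,-0.06],0.35]
    - [[0.0875,-0.001,0],[0,0,-0.07],0.35]
    - [[0.1,-0.001,0],[0,0,-0.08],0.35]
    - [[0.1125,-0.001,0],[0,0,-0.08],0.35]
    - [[0.125,-0.001,0],[0,0,-0.08],0.35]
    - [[0.1375,-0.001,0],[0,0,-0.08],0.35]
    - [[0.15,-0.001,0],[0,0,-0.08],0.35]
    - [[0.16,-0.001,0],[0,0,-0.08],0.35]
    - [[0.17,-0.001,0],[0,0,-0.08],0.35]

```text
t: 24.75
tcp_pos: [591.2, -16.6, 20.0]
orientation: [0.707, -0.062, 0.081, -0.7]
wrist_force: [-8.1, 2.9, 2.7]
gripper_width: 0.349
```

```bash
cat > ls.py <<'E'
from plan import *
plan([-46,-140,21],tilt(ey,0))
c=ctrl.capture("scene");m=np.maximum(cut(c,"lamp"),cut(c,"column"))
f=fit(lambda p:-iou([c],[m],p,LAMP),[*place(J,[-40,-45,0])[0][:2],J[2]],[8,8,.06]);print(tojig([*f[0][:2],0]),f[0][2]-J[2],f[1])
E
python3 ls.py
```

```text
t 24.75 tcp [591.2 -16.6  20. ] jig [ -45.5 -150.8   20. ] F [-8.11  2.93  2.68] Fjig [-1.21 -8.54] w 0.349 q [ 0.11  0.97 -0.3   1.82  0.66  0.43  0.7 ]
target world [601.9 -18.3  21. ] shift/0.2m [ 0.0542 -0.0033  0.0021] turn/30deg [0.0113 0.0087 0.0524] jig ex in tool [-0.005  0.006 -1.   ] ey [ 1.     0.027 -0.004] ez [ 0.027 -1.    -0.006]Traceback (most recent call last):
  File "ls.py", line 3, in <module>
    c=ctrl.capture("scene");m=np.maximum(cut(c,"lamp"),cut(c,"column"))
                              ~~~~~~~~~~^^^^^^^^^^^^^^^^^^^^^^^^^^^^^^^
TypeError: '>=' not supported between instances of 'float' and 'NoneType'
```

Call:
apply_moves:
  deltas:
    - [[0.007,0,0],[0,0,0],0.35]
    - [[0.0125,0,0],[0,0,0],0.35]
    - [[0.0175,0,0],[0,0,0],0.35]
    - [[0.0225,0,0],[0,0,0],0.35]
    - [[0.0275,0,0],[0,0,0],0.35]
    - [[0.0325,0,0],[0,0,0],0.35]
    - [[0.0375,0,0],[0,0,0],0.35]
    - [[0.0425,0,0],[0,0,0],0.35]
    - [[0.0475,0,0],[0,0,0],0.35]

```text
t: 25.8
tcp_pos: [598.2, -18.0, 20.0]
orientation: [0.707, -0.063, 0.079, -0.7]
wrist_force: [-6.3, 2.8, 2.2]
gripper_width: 0.35
```

Call:
apply_moves:
  deltas:
    - [[0.01,0,0],[0,0,0],0.35]
    - [[0.015,0,0],[0,0,0],0.35]
    - [[0.02,0,0],[0,0,0],0.35]
    - [[0.025,0,0],[0,0,0],0.35]

```text
t: 26.2
tcp_pos: [600.3, -18.4, 20.0]
orientation: [0.707, -0.065, 0.077, -0.7]
wrist_force: [-8.5, 2.6, 5.1]
gripper_width: 0.351
```

Call:
apply_moves:
  deltas:
    - [[0.0125,0,0],[0,0,0],0.35]
    - [[0.0175,0,0],[0,0,0],0.35]
    - [[0.02,0,0],[0,0,0],0.35]
    - [[0.0225,0,0],[0,0,0],0.35]

```text
t: 26.6
tcp_pos: [600.7, -18.5, 20.1]
orientation: [0.707, -0.067, 0.074, -0.7]
wrist_force: [-10.6, 3.4, 7.6]
gripper_width: 0.349
```

```bash
sed -i 's/m=np.maximum.*/m=cut(c,"lamp");m2=cut(c,"column");m=m if m2 is None else np.maximum(m,m2)/' ls.py; python3 ls.py
```

```text
t 26.6 tcp [600.7 -18.5  20.1] jig [ -45.5 -141.1   20.1] F [-10.6    3.39   7.64] Fjig [ -1.15 -11.07] w 0.349 q [ 0.13  0.99 -0.33  1.77  0.64  0.49  0.73]
target world [601.9 -18.3  21. ] shift/0.2m [ 0.0057 -0.0047  0.0022] turn/30deg [0.0177 0.0101 0.0205] jig ex in tool [-0.005  0.009 -1.   ] ey [ 1.     0.011 -0.005] ez [ 0.011 -1.    -0.009]
[-41.1 -42.    0. ] -0.0018494501520636142 0.8927911520004272
```

Call:
apply_moves:
  deltas:
    - [[0.02,-0.005,0],[0,0,0],0.35]
    - [[0.024,-0.008,0],[0,0,0],0.35]
    - [[0.028,-0.01,0],[0,0,0],0.35]
    - [[0.028,-0.01,0],[0,0,0],0.35]

```text
t: 27.15
tcp_pos: [600.6, -18.6, 20.3]
orientation: [0.707, -0.071, 0.07, -0.7]
wrist_force: [-9.8, 4.8, -3.8]
gripper_width: 0.347
```

Call:
apply_moves:
  deltas:
    - [[0.026,0,0],[0,0,0.01],0.35]
    - [[0.032,0,0],[0,0,0.02],0.35]
    - [[0.036,0,0],[0,0,0.02],0.35]
    - [[0.036,0,0],[0,0,0.02],0.35]

```text
t: 27.55
tcp_pos: [600.4, -18.7, 19.6]
orientation: [0.707, -0.079, 0.062, -0.7]
wrist_force: [-14.8, 3.7, 8.3]
gripper_width: 0.35
```

Call:
apply_moves:
  deltas:
    - [[0.032,-0.006,0],[0,0,-0.03],0.35]
    - [[0.036,-0.009,0],[0,0,-0.03],0.35]
    - [[0.037,-0.009,0],[0,0,-0.03],0.35]
    - [[0.037,-0.009,0],[0,0,-0.03],0.35]

```text
t: 27.95
tcp_pos: [600.4, -18.8, 19.7]
orientation: [0.708, -0.079, 0.062, -0.699]
wrist_force: [-14.0, 5.5, 0.7]
gripper_width: 0.35
```

Call:
apply_moves:
  deltas:
    - [[0.035,-0.002,0],[0,0,-0.02],0.35]
    - [[0.038,-0.003,0],[0,0,-0.02],0.35]
    - [[0.04,-0.003,0],[0,0,-0.02],0.35]
    - [[0.04,-0.003,0],[0,0,-0.02],0.35]

```text
t: 28.35
tcp_pos: [600.3, -18.8, 19.2]
orientation: [0.709, -0.08, 0.06, -0.698]
wrist_force: [-15.8, 5.0, 7.4]
gripper_width: 0.349
```

```bash
python3 ls.py
```

```text
t 28.35 tcp [600.3 -18.8  19.2] jig [ -45.2 -141.4   19.2] F [-15.83   5.01   7.4 ] Fjig [ -1.66 -16.53] w 0.349 q [ 0.15  1.   -0.36  1.73  0.62  0.56  0.77]
target world [601.9 -18.3  21. ] shift/0.2m [ 0.0068 -0.0093  0.004 ] turn/30deg [ 0.0368  0.0153 -0.0509] jig ex in tool [-0.008  0.019 -1.   ] ey [ 1.    -0.027 -0.008] ez [-0.027 -0.999 -0.019]Traceback (most recent call last):
  File "ls.py", line 3, in <module>
    c=ctrl.capture("scene");m=cut(c,"lamp");m2=cut(c,"column");m=m if m2 is None else np.maximum(m,m2)
                                                                                      ~~~~~~~~~~^^^^^^
TypeError: '>=' not supported between instances of 'NoneType' and 'float'
```

Call:
apply_moves:
  deltas:
    - [[-0.005,0,0],[0,0,0],0.35]
    - [[-0.025,0,0],[0,0,0],0.35]
    - [[-0.07,0,0],[0,0,0],0.35]
    - [[-0.15,0,0],[0,0,0],0.35]
    - [[-0.25,-0.02,0],[0,0,0],0.35]
    - [[-0.3,-0.1,0],[0,0,0],0.35]
    - [[-0.35,-0.3,0],[0,0,0],0.35]
    - [[-0.35,-0.5,0],[0,0,0],0.35]
    - [[-0.35,-0.7,0.1],[0,0,0],0.35]
    - [[-0.35,-0.9,0.3],[0,0,0],0.35]
    - [[-0.35,-0.95,0.3],[0,0,0],0.35]
    - [[-0.35,-0.95,0.3],[0,0,0],0.35]

```text
t: 29.7
tcp_pos: [551.4, 58.3, 212.6]
orientation: [0.709, -0.077, 0.062, -0.699]
wrist_force: [0.4, -1.2, -1.3]
gripper_width: 0.348
```

Run:
```python
from plan import *
plan([-250,-250,250],tilt(ey,0))
```

```text
t 29.7 tcp [551.4  58.3 212.6] jig [-110.7 -205.1  212.6] F [ 0.42 -1.18 -1.26] Fjig [1.07 0.65] w 0.348 q [ 0.11  0.68 -0.51  1.78  0.43  0.83  0.76]
target world [536.  203.9 250. ] shift/0.2m [-0.2214 -0.194   0.6958] turn/30deg [ 0.0308  0.0186 -0.0378] jig ex in tool [-0.01   0.016 -1.   ] ey [ 1.   -0.02 -0.01] ez [-0.02  -1.    -0.016]
```

Move clear to the left and check.

Call:
apply_moves:
  deltas:
    - [[-0.1,-0.1,0.2],[0,0,0],0.35]
    - [[-0.2,-0.2,0.45],[0,0,0],0.35]
    - [[-0.3,-0.2,0.7],[0,0,0],0.35]
    - [[-0.4,-0.2,0.95],[0,0,0],0.35]
    - [[-0.4,-0.2,0.95],[0,0,0],0.35]
    - [[-0.4,-0.2,0.95],[0,0,0],0.35]

```text
t: 30.3
tcp_pos: [509.7, 262.5, 250.0]
orientation: [0.709, -0.076, 0.06, -0.699]
wrist_force: [-0.1, -0.6, 1.3]
gripper_width: 0.345
```

```bash
cat > fin.py <<'E'
from plan import *
cs=[ctrl.capture(n) for n in("scene","top")]
for c in cs:
    ms=[x for x in(cut(c,"lamp"),cut(c,"column")) if x is not None]
    if ms:
        m=np.maximum.reduce(ms);f=fit(lambda p:-iou([c],[m],p,LAMP),[*place(J,[-40,-42,0])[0][:2],J[2]],[8,8,.06]);print("lamp",tojig([*f[0][:2],0]),(f[0][2]-J[2]).round(3),f[1].round(3))
    w=cut(c,"jaw")
    if w is not None: print("jaw",fit(lambda p:-iou([c],[w],J,jaw_parts(p[0])),[-82],[10]))
cv2.imwrite("pics/t8.png",cv2.resize(cs[1]["img"][130:290,220:380,::-1],None,fx=3.75,fy=3.75,interpolation=2))
cv2.imwrite("pics/s8.png",cv2.resize(cs[0]["img"][80:350,60:420,::-1],None,fx=2.2,fy=2.2,interpolation=2))
E
python3 fin.py
```

```text
lamp [-40.5 -41.3   0. ] -0.008 0.863
jaw (array([-81.66015625]), np.float64(0.6156496405601501))
lamp [-41.7 -37.2   0. ] 0.003 0.93
jaw (array([-79.12890625]), np.float64(0.9117793440818787))
```

View pics/t8.png

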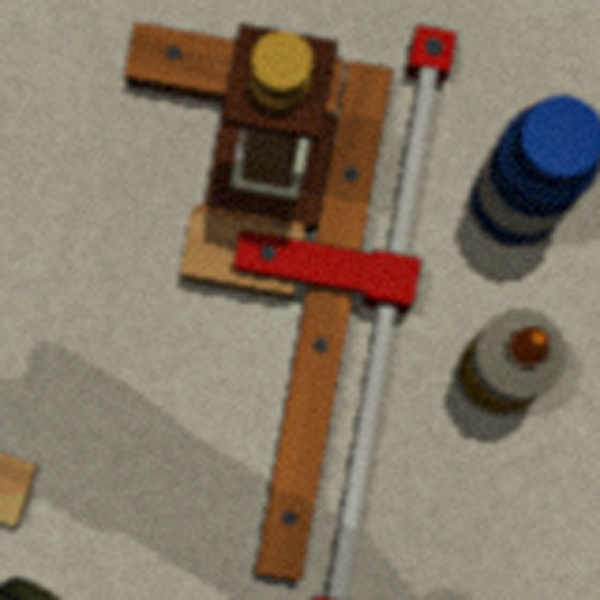

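View pics/s8.png

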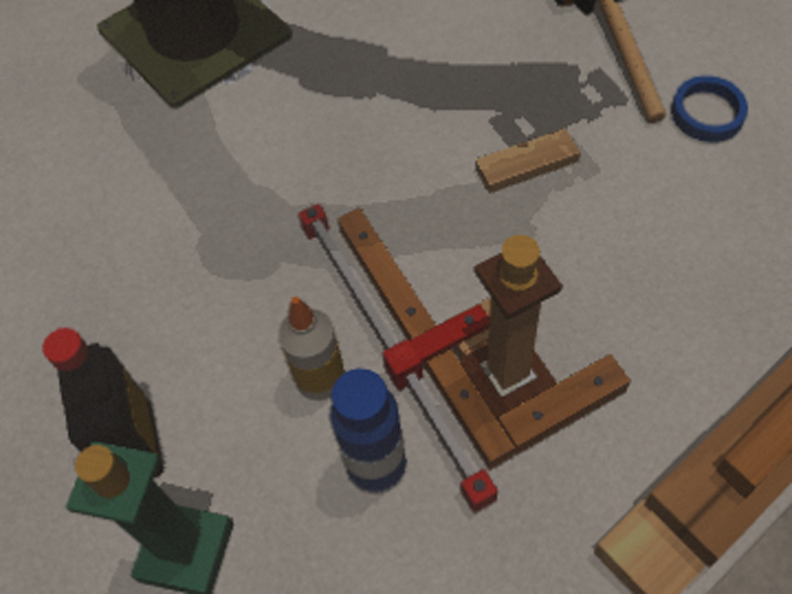

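```bash
python3 -c "
from rig import ctrl
print(ctrl.close_job())"
```

```text
the job is handed in; nothing more can be done
None
```

The lamp stands upright in the jig's corner, held by the closed jaw, and the job is handed in. It took about 30 s of robot time.

- **Fence:** I slid the lamp to the long fence by its foot with tilted, half-open fingertips. I pressed it home at about 10.4 N, against roughly 2–3 N to slide it.
- **Jaw:** I pushed the jaw's outer face so it carried the lamp to the end stop. I nipped the foot at about 15–16.5 N, against roughly 8.5 N to slide jaw and lamp together. I then backed the arm well clear.

**Last checks:**
- The final pictures show the lamp upright against fence and stop with the jaw on its foot. The bystanders visible in the two cropped views look unmoved; I did not re-measure any of them.
- Lamp centre by the scene camera is (-40.5, -41.3) mm and by the top camera (-41.7, -37.2) mm, against the wanted (-40, -40). Its angle is within 0.01 rad.
- The jaw reads -79 to -82 mm, against the closed position of -80.
- The two cameras differ by up to 4 mm, so the pictures alone don't prove the foot is flush. That rests on the tool stopping dead as the push force rose.

**Other results:**
- On the way to the jaw one wrist joint came within 0.03 rad of its limit, so I tilted the tool and carried on.
- The networks missed the lamp or column in two views that the arm partly blocked.
- On the final jaw push the force reached 16.5 N, slightly above the 6–8 N margin. By my estimate the foot itself saw 11–12 N, well under the 20 N limit.

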